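# Index the magnifier arm one hole over to the pale skull

### The job

The magnifier stand on the shop counter is locked by a spring pin. Hook a fingertip under the red pull ring, lift the pin clear of its hole, swing the arm exactly one hole so that the lens comes over the pale onyx skull (not the black mask), then lower the ring so the pin drops fully home in that hole, and let go. Lift the ring gently with the fingertip without pinching it, and leave all the carvings and other loose things where they are.

Things in the scene. Friction and masses are not known exactly. Their poses are not given: they have to be found in the camera images.
- ring: Red upright octagonal pull ring of 8 mm bar, fixed on the index pin, open towards the robot's right. Origin: centre of the opening (64 mm wide, 56 high), 127 mm above the table when home. x runs level through the opening, from the right of the stand to the column; y across, z up. A finger tilted 35 to 45 degrees from upright, pointing left and down, fits through. It slides up and down with the pin; pushed sideways it swings the arm.
- barrel (a point): Centre of the top of the steel pin barrel (24 mm wide) below the ring, 78 mm above the table and 130 mm from the column's axis, on a 30 mm wide bar whose top is 56 mm above the table. The ring does not tip or turn on it.
- pin (a joint): Height of the spring index pin in m: 0 home, fully down in its hole; clear of the hole at 0.010; upper stop at 0.024. Lifting takes about 5 N at first and 9 N at the top; when freed the spring pushes it down. The hole leaves it 1.5 mm play; released between holes it rests on the disc at about 0.010.
- swing (a joint): Angle of the arm about the column in rad, 0 in the middle hole where it starts, locked by the pin; positive is counterclockwise from above (lens to the robot's left, ring away from the robot). Holes lie at -0.698, -0.349, 0, 0.349 and 0.698. Light friction (about 1 N at the ring); it stays where it is left.
- pivot (a point): Point on the column's upright axis, about which the arm swings, on the top of the grey round base disc (300 mm diameter, 30 mm thick, fixed to the table). The five dark holes ringed in brass lie on its right half, 130 mm from this axis.
- lens (a point): Centre of the round magnifier lens (110 mm across, black rim) on the arm's upper branch, on the far side of the column, 200 mm above the table and 185 mm from the column's axis; seen from above, 80 degrees counterclockwise of the ring about the column and turning with it. The column is 36 mm thick and 214 mm high.
- skull_mid (a point): Pale cream onyx skull, loose, 64 mm wide, 84 mm high, on one of two blue felt discs beyond the stand, one hole to the left or right of the lens's start; point at its centre, 42 mm up.
- mask_mid (a point): Black obsidian mask with brass eyes, loose, 60 mm wide, 82 mm high, on the other felt disc; point at its centre, 41 mm up.
- idol_mid (a point): Dark obsidian idol, loose, 56 mm wide, 104 mm high, to the left; point half-way up.
- egg_mid (a point): Green stone egg, loose, 50 mm wide, 63 mm high, front left; point half-way up.
- geode_mid (a point): Violet stone, loose, 64 mm wide, 50 mm high, front right; point half-way up.
- owl_mid (a point): Brown stone figure, loose, 54 mm wide, 74 mm high, to the right; point half-way up.
- polish_mid (a point): Amber jar with black cap, loose, 50 mm wide, 70 mm high, left; point half-way up.
- brush_mid (a point): Brush, loose, 170 mm long, lying to the right; point near its middle.

How it is judged:
On the way, in this order (a step that is already met when the one before it is completed fails the run):
1. the pin is lifted clear of its starting hole, before the arm swings (value of joint pin above 0.01 m and value of joint swing between -0.12 and 0.12 rad), for 0.1 s.
2. the lens is over the pale skull and the pin is home in that hole (horizontal distance between lens and skull_mid below 0.025 m and (value of joint swing between 0.323 and 0.375 rad or value of joint swing between -0.375 and -0.323 rad) and value of joint pin below 0.003 m), for 0.2 s.
At the end, for the whole second after the job is handed in: The arm stands one hole from where it began (0.349 rad, within 0.026), the lens within 25 mm of straight above the pale skull's centre, the pin home (within 3 mm), the arm at rest, every loose thing within 12 mm of where it began (all of step 2 and velocity of joint swing between -0.05 and 0.05 rad/s and distance of each of skull_mid, mask_mid, idol_mid, egg_mid, geode_mid, owl_mid, polish_mid, brush_mid from where it was at the start of the episode below 0.012 m); the robot touches nothing.
It fails at once if the arm is swung well past one hole (value of joint swing above 0.5 rad or value of joint swing below -0.5 rad).
It fails at once if the lens is swung over the black mask (horizontal distance between lens and mask_mid below 0.03 m).
It fails at once if a carving or other loose thing is moved or lifted (12 mm) (distance of any of skull_mid, mask_mid, idol_mid, egg_mid, geode_mid, owl_mid, polish_mid, brush_mid from where it was at the start of the episode above 0.012 m).
It fails at once if the ring is squeezed or forced: over 30 N between fingers and ring (contact force between the fingers and ring above 30 N).
It fails at once if the top bar of the ring is pinched: the bar lies between the fingers, the grasp point at or above it (contact force between the fingers and ring above 1 N and ((z of the grasp point in the frame of ring above 0.027 m and x of the grasp point in the frame of ring between -0.006 and 0.006 m and y of the grasp point in the frame of ring between -0.03 and 0.03 m) or (z of the grasp point in the frame of ring above 0.036 m and x of the grasp point in the frame of ring between -0.02 and 0.02 m and y of the grasp point in the frame of ring between -0.03 and 0.03 m))).
It also fails if it takes over 45 s, if anything falls off the work surface, if the arm or the gripper's body presses on something with over 40 N, if the wrist force passes 120 N, or if a joint passes its speed limit or range.

### The arm

A 6-joint arm with a two-finger parallel gripper is mounted at the origin on the work surface. World frame = base frame: x ahead of the robot, y to its left, z up, the work surface at z = 0. Lengths are in m, angles in rad, forces in N, time in s.
With the tool pointing down it reaches from about 0.35 to 0.85 m from the base axis. Payload 8.1 kg.
Tool frame: the origin (TCP) lies midway between the tips of the shut fingers; the grasp point (between the pads) lies 19 mm behind it (robot.grip_point_offset is the distance from the TCP to the grasp point, in m); z points along the fingers, y is the line along which they close (so a half turn about z gives the same grasp; the last joint's range is limited). The gripper opens to 93 mm and grips with 3 to 60 N. Pads are 15 mm wide; open, the fingers measure 128 mm over their backs; the gripper's body (75 mm by 188 mm) begins 65 mm behind the grasp point.
Start: joints at [-1.427, 0.13, 1.488, -0, 1.523, -0.085], TCP at [0.136, -0.584, 0.219] pointing down, gripper open.
Joint ranges: [-2.96, 2.96], [-0.89, 2.26], [0.02, 2.5], [-1.34, 4.48], [0, 2.73], [-2.66, 2.66]. Speed limits (rad/s): [2.39, 2.39, 2.79, 3.14, 3.14, 3.14].

### API

Orientations are given as a rotation vector (axis times angle).
In Python, from plant import robot, read_camera, job gives the robot as it stands.
- The arm moves only by the shell command python3 -m inch 'ROWS' [FORCE]. ROWS is JSON, one flat list of numbers, 5 for each row, row after row: the shift along the world's x, y, z in mm, then the turn about the world's z in degrees, then the opening in per cent of the stroke, from 0 (shut) to 100 (fully open). In form: [dx, dy, dz, yaw, hand, dx, dy, dz, yaw, hand, ...]. A call has 1 to 10 rows; each row is the pose to reach, as a shift and turn from the pose commanded when the call began; what a row does not reach only later rows make up. A row lasts 1/12 s, in which the tool goes at most 41.7 mm and 7.16 degrees, less where a joint would pass 70% of its speed; a pose out of reach is approached as far as the arm can. A call with a gripper value outside its range is refused whole. The fingers move at their own pace and stop on an object; FORCE is the grip in N (left out, the last holds). Time passes only in rows, so rows that repeat a pose let the fingers close. It gives the time, the measured TCP pose, the force, the opening and the grip force at its end, in the units of the state.
- robot.read_state(): the state, without advancing time (a new reading comes with each control period).
- read_camera(name): name is "side" or "top" or "wrist"; returns a dict with "image" (420x560x3 uint8, blue, green, red), "K" (3x3 intrinsics, pixels), "extrinsics" (4x4, takes a point from world to camera coordinates); the wrist camera has in their place "mount" (4x4, takes a point from camera to tool coordinates, whose origin is the TCP and whose axes are the flange's). Camera axes: x right, y down, z forward; pixel columns grow to the right and rows downward; lengths in m; the calibration is good to about 2 mm. A picture is of the moment at which its call begins: read the wrist's pose just before it. There is no depth.
- job.close_job(): hands the job in; it is judged then, once.
The state is a dict: "t": time; "q": joint angles; "dq": joint speeds; "joint_torque": joint torques, N m; "tool_pos": TCP position; "orientation": TCP orientation; "force": force on the tool from outside, world axes, zero at the start; "wrist_torque": the same for the moment, N m; "opening": finger opening in m; "gripper_force": force on a finger pad.
Only numpy, scipy, OpenCV 4.12 (cv2) and the standard library are available. Lean on these libraries where they do the work, as an engineer would, in place of code of your own. Each camera call takes 0.05 s, during which the arm holds its last target. There are 200 camera calls.

## Working session

There is one attempt and no reset: what is moved stays moved. The work goes in short steps, Python scripts to look and compute and a shell command to move; the robot and the scene stay as the last step left them, time stands still between calls to the robot, and variables do not carry over. Pictures are saved under pics/ and viewed, at most 12 in all, crops included, and the job is handed in when it is done.

```bash
ls; mkdir -p pics
python3 - <<'E'
from plant import robot, read_camera
import cv2,numpy as np
s=robot.read_state();print({k:np.round(v,3) for k,v in s.items()}, robot.grip_point_offset)
for n in("side","top"):
    c=read_camera(n);cv2.imwrite(f"pics/{n}0.png",c["image"]);np.savez(f"{n}.npz",K=c["K"],E=c["extrinsics"])
    print(n,c["K"],c["extrinsics"])
E
```

```text
pics
{'t': np.float64(0.0), 'q': array([-1.427,  0.131,  1.489, -0.   ,  1.523, -0.085]), 'dq': array([0.002, 0.001, 0.001, 0.   , 0.   , 0.001]), 'joint_torque': array([ 2.0000e-03, -5.5985e+01, -4.9175e+01,  7.7000e-02,  3.6000e-02,
       -0.0000e+00]), 'tool_pos': array([ 0.136, -0.584,  0.218]), 'orientation': array([-3.119, -0.358,  0.   ]), 'force': array([ 0.043, -0.359,  0.303]), 'wrist_torque': array([ 0.002,  0.014, -0.033]), 'gripper_force': np.float64(0.0), 'opening': np.float64(0.093)} 0.0188
side [[537.64222087   0.         281.14615296]
 [  0.         537.64222087 213.07371529]
 [  0.           0.           1.        ]] [[-0.92775949 -0.37296083  0.01274936  0.54474299]
 [-0.26103984  0.62417754 -0.73638346  0.25547443]
 [ 0.26668432 -0.68651483 -0.67644428  1.58212565]
 [ 0.          0.          0.          1.        ]]
top [[472.96951889   0.         285.64309794]
 [  0.         472.96951889 212.77598052]
 [  0.           0.           1.        ]] [[ 0.0206061  -0.99967589  0.01495002 -0.00703184]
 [-0.9798673  -0.02316336 -0.19830164  0.58973845]
 [ 0.19858366 -0.01056281 -0.98002702  1.16256622]
 [ 0.          0.          0.          1.        ]]
```

View pics/side0.png

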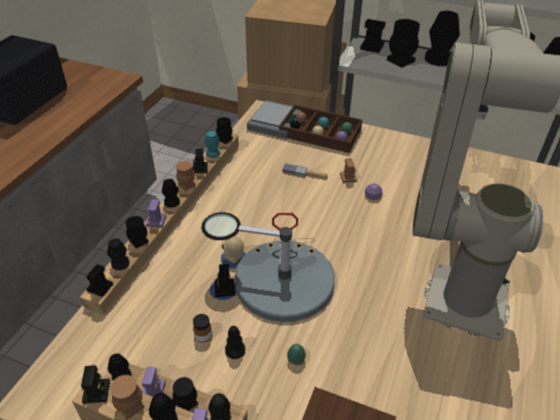

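View pics/top0.png

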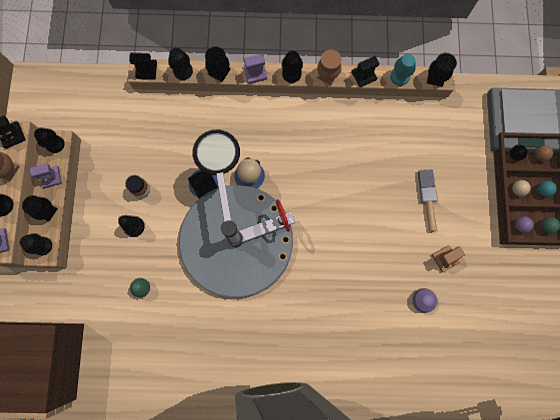

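```bash
cat > h.py <<'E'
import numpy as np
def ray(n,u,v,z):
    d=np.load(f"{n}.npz");K,E=d["K"],d["E"];R,t=E[:3,:3],E[:3,3]
    c=-R.T@t;r=R.T@np.linalg.inv(K)@[u,v,1];return c+r*(z-c[2])/r[2]
def proj(n,p):
    d=np.load(f"{n}.npz");q=d["K"]@(d["E"][:3,:3]@p+d["E"][:3,3]);return q[:2]/q[2]
E
python3 - <<'E'
from h import *
import cv2
for k,u,v,z in [("col top",231,229,.214),("disc",237,241,.03),("ring",283,214,.127),("ringtopbar",283,214,.159),("lens",216,152,.2),("skull",249,172,.06),("mask",203,183,.05),("owl",448,258,.037)]:
    print(k,ray("top",u,v,z).round(3))
for n,(x,y,w,h) in {"top":(180,120,140,190),"side":(190,190,160,130)}.items():
    im=cv2.imread(f"pics/{n}0.png")[y:y+h,x:x+w]; f=4 if n=="side" else 3
    cv2.imwrite(f"pics/{n}c.png",cv2.resize(im,None,fx=f,fy=f,interpolation=2))
E
```

```text
col top [0.519 0.129 0.214]
disc [0.518 0.131 0.03 ]
ring [0.573 0.013 0.127]
ringtopbar [0.566 0.013 0.159]
lens [0.702 0.173 0.2  ]
skull [0.696 0.104 0.06 ]
mask [0.666 0.225 0.05 ]
owl [ 0.485 -0.418  0.037]
```

```bash
python3 -m inch '[0,0,0,0,100]'; python3 -m inch --help 2>&1 | head -30
```

```text
t: 0.18
tool_pos: [0.136, -0.584, 0.2179]
orientation: [-3.12, -0.359, 0.0]
force: [1.0, 0.4, 0.7]
opening: 0.0932
gripper_force: 0.0
invalid input: not JSON, or not a number
```

View pics/sidec.png

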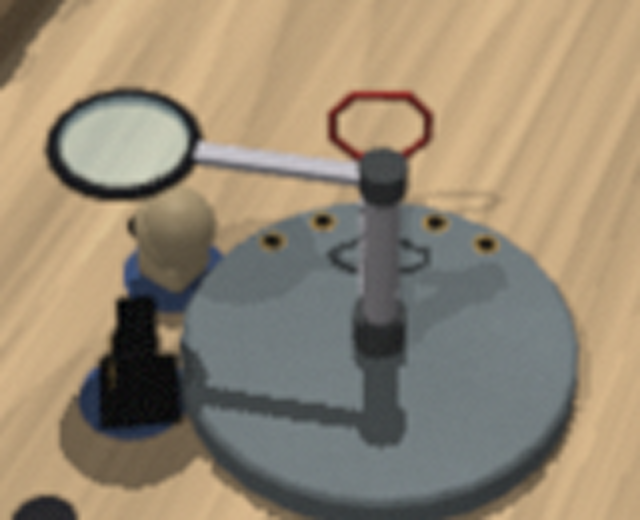

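View pics/topc.png

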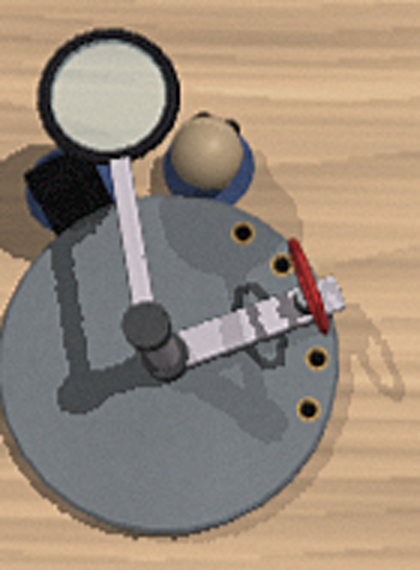

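```bash
python3 -m inch '[0,-40,40,0,100,0,-80,80,0,100,0,-120,120,0,100,0,-160,160,0,100,0,-200,200,0,100,0,-240,240,0,100,0,-280,280,0,100,0,-320,320,0,100,0,-360,360,0,100,0,-400,400,0,100]'; python3 -c "
from plant import robot;print(robot.read_state()['q'].round(3))
from scipy.spatial.transform import Rotation as R;print(R.from_rotvec(robot.read_state()['orientation']).as_matrix().round(3))"
```

```text
t: 1.02
tool_pos: [0.1302, -0.7843, 0.4271]
orientation: [3.101, 0.357, 0.003]
force: [-3.4, 17.5, 20.6]
opening: 0.0929
gripper_force: 0.0
[-1.472e+00  9.370e-01  2.200e-02  2.000e-03  2.163e+00 -1.290e-01]
[[ 0.974  0.227  0.004]
 [ 0.227 -0.974 -0.02 ]
 [-0.001  0.02  -1.   ]]
```

```bash
python3 -m inch '[0,-40,40,0,100,0,-80,80,0,100,0,-120,120,0,100,0,-160,160,0,100]'; python3 -c "
from plant import robot;print(robot.read_state()['q'].round(3))
from scipy.spatial.transform import Rotation as R;print(R.from_rotvec(robot.read_state()['orientation']).as_matrix().round(3))"
```

```text
t: 1.35
tool_pos: [0.1164, -0.7831, 0.4618]
orientation: [3.052, 0.351, 0.004]
force: [-0.3, -0.2, 0.5]
opening: 0.0927
gripper_force: 0.0
[-1.49   0.893  0.022  0.006  2.157 -0.145]
[[ 0.974  0.226  0.01 ]
 [ 0.227 -0.972 -0.069]
 [-0.006  0.07  -0.998]]
```

```bash
python3 -m inch '[0,40,-40,0,100,0,80,-80,0,100,0,80,-80,0,100]'; python3 -c "
from plant import robot;print(robot.read_state()['q'].round(3))
from scipy.spatial.transform import Rotation as R;print(R.from_rotvec(robot.read_state()['orientation']).as_matrix().round(3))"
```

```text
t: 1.6
tool_pos: [0.1171, -0.7549, 0.4302]
orientation: [3.051, 0.35, 0.004]
force: [-0.1, 0.3, 1.5]
opening: 0.0932
gripper_force: 0.0
[-1.486  0.606  0.515  0.005  1.95  -0.142]
[[ 0.974  0.226  0.011]
 [ 0.226 -0.972 -0.07 ]
 [-0.006  0.071 -0.997]]
```

```bash
cat > st.py <<'E'
from plant import robot
from scipy.spatial.transform import Rotation as R
import numpy as np
s=robot.read_state();M=R.from_rotvec(s['orientation']).as_matrix()
print('q',s['q'].round(2),'pos',s['tool_pos'].round(4),'F',s['force'].round(1))
z=M[:,2];y=M[:,1];print('tilt',np.degrees(np.arccos(-z[2])).round(1),'az',np.degrees(np.arctan2(z[1],z[0])).round(1),'yaz',np.degrees(np.arctan2(y[1],y[0])).round(1),'yz',y[2].round(3))
E
python3 -m inch '[0,0,0,-7,0,0,0,0,-14,0,0,0,0,-21,0,0,0,0,-28,0,0,0,0,-35,0,0,0,0,-42,0,0,0,0,-49,0,0,0,0,-56,0,0,0,0,-63,0,0,0,0,-70,0]'|head -1
python3 -m inch '[0,0,0,-7,0,0,0,0,-14,0,0,0,0,-20,0,0,0,0,-20,0]'|head -1; python3 st.py
python3 -m inch '[0,-40,10,0,0,0,-80,20,0,0,0,-120,30,0,0,0,-160,40,0,0,0,-200,50,0,0,0,-240,60,0,0,0,-280,70,0,0,0,-320,80,0,0]'|head -1; python3 st.py
```

```text
t: 2.43
t: 2.77
q [-1.45  0.73  0.33 -0.07  2.07  1.43] pos [ 0.1174 -0.7546  0.4302] F [-0.7  0.2 -0.1]
tilt 3.7 az -167.9 yaz -167.2 yz 0.065
t: 3.43
q [-1.49  0.97  0.02 -0.07  2.1   1.39] pos [ 0.0957 -0.8156  0.3982] F [ 0.2 -0.1 -0.5]
tilt 4.5 az -139.2 yaz -166.9 yz 0.069
```

```bash
python3 -m inch '[0,-40,40,0,0,0,-80,80,0,0,0,-120,120,0,0,0,-160,160,0,0,0,-200,200,0,0]'|head -1; python3 st.py
python3 -m inch '[0,-80,20,0,0,0,-160,40,0,0,0,-400,100,0,0,0,-500,120,0,0,0,-600,140,0,0]'|head -1; python3 st.py
```

```text
t: 3.85
q [-1.51  0.93  0.02 -0.07  2.11  1.37] pos [ 0.0807 -0.81    0.4339] F [0.7 1.  0. ]
tilt 5.9 az -123.1 yaz -166.9 yz 0.074
t: 4.27
q [-1.53  0.98  0.02 -0.06  2.02  1.35] pos [ 0.0652 -0.85    0.3931] F [ 0.4 -0.3 -0.6]
tilt 7.6 az -113.9 yaz -166.9 yz 0.08
```

```bash
for i in 1 2 3; do python3 -m inch '[0,-400,100,0,0,0,-400,100,0,0]'|head -1;done; python3 st.py
python3 -m inch '[0,-400,0,0,0,0,-400,0,0,0,0,-400,0,0,0,0,-400,0,0,0,0,-400,0,0,0,0,-400,0,0,0]'|head -1;python3 st.py
```

```text
t: 4.43
t: 4.6
t: 4.77
q [-1.55  1.03  0.02 -0.05  1.86  1.33] pos [ 0.0497 -0.9134  0.3618] F [-0.2 -0.4  0.4]
tilt 13.6 az -101.3 yaz -167.1 yz 0.098
t: 5.27
q [-1.57  1.11  0.02 -0.05  1.73  1.33] pos [ 0.039  -0.9599  0.294 ] F [-1.4  0.6 -0.4]
tilt 15.7 az -99.3 yaz -167.2 yz 0.105
```

```bash
for i in 1 2 3 4 5 6; do python3 -m inch '[30,-400,250,0,0]'|head -1;done; python3 st.py
for i in 1 2 3; do python3 -m inch '[30,-400,250,0,0,30,-400,250,0,0]'|head -1;done; python3 st.py
```

```text
t: 5.35
t: 5.43
t: 5.52
t: 5.6
t: 5.68
t: 5.77
q [-1.56  1.07  0.02 -0.04  1.59  1.33] pos [ 0.0445 -1.0084  0.3612] F [-0.7  0.6 -0.2]
tilt 26.4 az -94.2 yaz -167.9 yz 0.138
t: 5.93
t: 6.1
t: 6.27
q [-1.56  1.04  0.02 -0.03  1.51  1.33] pos [ 0.0475 -1.0351  0.403 ] F [-0.3  0.7  0.1]
tilt 32.7 az -92.7 yaz -168.5 yz 0.156
```

```bash
python3 -m inch '[35,10,0,0,0,70,20,0,0,0,105,30,0,0,0,140,45,0,0,0,175,60,0,0,0,210,75,0,0,0,245,95,0,0,0,280,115,0,0,0,315,140,0,0,0,350,165,0,0,0]'|head -1;python3 -m inch '[30,28,0,0,0,60,56,0,0,0,90,84,0,0,0,120,112,0,0,0,150,140,0,0,0,180,168,0,0,0,210,196,0,0,0,240,224,0,0,0]'|head -1; python3 st.py
```

```text
t: 7.1
t: 7.77
q [-0.67  0.7   0.54 -0.46  1.55  2.16] pos [ 0.6362 -0.6455  0.4027] F [ 0.7 -0.8  0.4]
tilt 32.6 az -92.7 yaz -168.5 yz 0.156
```

```bash
python3 -m inch '[90,-90,60,0,0,90,-90,60,0,0,90,-90,60,0,0]'|head -1; for i in 1 2 3 4 5 6 7 8; do python3 -m inch '[250,-250,200,0,0]'|head -1;done; python3 st.py
```

```text
t: 8.02
t: 8.1
t: 8.18
t: 8.27
t: 8.35
t: 8.43
t: 8.52
t: 8.6
t: 8.68
q [-0.73  1.    0.02 -0.41  1.45  2.01] pos [ 0.7032 -0.762   0.4787] F [0.9 0.1 0.5]
tilt 44.1 az -76.7 yaz -163.7 yz 0.05
```

```bash
python3 -m inch '[-10,35,0,7,0,-20,70,0,14,0,-30,105,0,21,0,-40,140,0,28,0,-50,175,0,35,0,-60,210,0,42,0,-70,245,0,49,0,-80,280,0,56,0,-90,315,0,63,0,-100,350,0,70,0]'|head -1; python3 st.py
python3 - <<'E'
from h import *
print("side ring",ray("side",285.3,221,.127).round(4))
print("side coltop",ray("side",190+383/4,190+155/4,.214).round(4), "lens",ray("side",190+122/4,190+143/4,.2).round(4))
P=np.array([.519,.130,0])
for a in (-65,-66,-67,-68):
    r=np.radians(a);c=P+[.13*np.cos(r),.13*np.sin(r),.127]; t=np.array([-np.sin(r),np.cos(r),0])
    print(a,c.round(4),[ (proj(n,c).round(1),proj(n,c+t*.036).round(1),proj(n,c-t*.036).round(1),proj(n,c+[0,0,.032]).round(1)) for n in("top","side")])
E
```

```text
t: 9.52
q [-0.88 -0.07  1.41  0.37  1.12  0.96] pos [ 0.6208 -0.4725  0.4798] F [-0.1  0.4  0.2]
tilt 44.1 az -22.3 yaz -109.2 yz 0.051
side ring [0.5685 0.0169 0.127 ]
side coltop [0.5235 0.1316 0.214 ] lens [0.7024 0.1775 0.2   ]
-65 [0.5739 0.0122 0.127 ] [(array([283.4, 213.6]), array([277.5, 200.3]), array([289.4, 226.9]), array([283.5, 210.9])), (array([284.2, 219.5]), array([272.4, 219.9]), array([296. , 219.2]), array([284.4, 211.8]))]
-66 [0.5719 0.0112 0.127 ] [(array([283.8, 214.4]), array([278.1, 201.1]), array([289.5, 227.8]), array([283.9, 211.8])), (array([284.9, 219.5]), array([273.2, 219.7]), array([296.7, 219.3]), array([285.1, 211.8]))]
-67 [0.5698 0.0103 0.127 ] [(array([284.1, 215.2]), array([278.7, 201.8]), array([289.6, 228.8]), array([284.3, 212.6])), (array([285.7, 219.5]), array([273.9, 219.6]), array([297.5, 219.5]), array([285.9, 211.8]))]
-68 [0.5677 0.0095 0.127 ] [(array([284.5, 216.1]), array([279.2, 202.6]), array([289.7, 229.8]), array([284.6, 213.5])), (array([286.4, 219.5]), array([274.6, 219.4]), array([298.2, 219.6]), array([286.6, 211.8]))]
```

```bash
python3 -m inch '[0,15,0,6,0,0,30,0,12,0,0,45,0,18,0,0,60,0,24,0,0,75,0,30,0,0,90,0,36,0,0,105,0,42,0,0,120,0,48,0,0,135,0,54,0,0,150,0,60,0]'|head -1; python3 st.py
python3 -m inch '[0,5,-10,7,0,0,10,-20,14,0,0,15,-30,21,0,0,20,-40,28,0,0,25,-50,35,0,0,30,-60,42,0,0,35,-70,49,0,0,40,-80,56,0,0,45,-90,63,0,0,50,-100,70,0]'|head -1; python3 st.py
```

```text
t: 10.35
q [-0.95  0.23  1.1   0.79  1.77  0.07] pos [ 0.621  -0.3248  0.4793] F [ 0.   0.3 -0.8]
tilt 44.0 az 37.7 yaz -49.3 yz 0.051
t: 11.18
q [-0.71  1.13  0.02  0.74  2.54 -0.55] pos [ 0.6159 -0.2722  0.3764] F [-2.6  5.2 25.3]
tilt 44.1 az 105.7 yaz 18.7 yz 0.05
```

```bash
python3 -m inch '[0,25,-18,0,0,0,50,-36,2,0,0,75,-54,4,0,-2,100,-72,6,0,-4,125,-90,8,0,-6,150,-108,8,0,-8,175,-130,8,0,-10,190,-145,8,0,-11,200,-155,8,0]'; python3 st.py
python3 - <<'E'
from plant import read_camera
import cv2,numpy as np
t=read_camera("top")["image"];s=read_camera("side")["image"]
a=cv2.resize(t[130:290,190:330],None,fx=2.6,fy=2.6,interpolation=2);b=cv2.resize(s[170:330,220:360],None,fx=2.6,fy=2.6,interpolation=2)
cv2.imwrite("pics/p1.png",np.hstack([a,b]));
E
```

```text
t: 11.93
tool_pos: [0.6055, -0.0695, 0.2202]
orientation: [-1.267, -2.101, -0.573]
force: [0.7, -0.4, 0.1]
opening: 0.0006
gripper_force: 0.0
q [-0.48  0.67  1.    0.52  2.06 -0.86] pos [ 0.6055 -0.0695  0.2202] F [ 0.7 -0.4  0.1]
tilt 44.0 az 113.6 yaz 26.6 yz 0.051
```

View pics/p1.png

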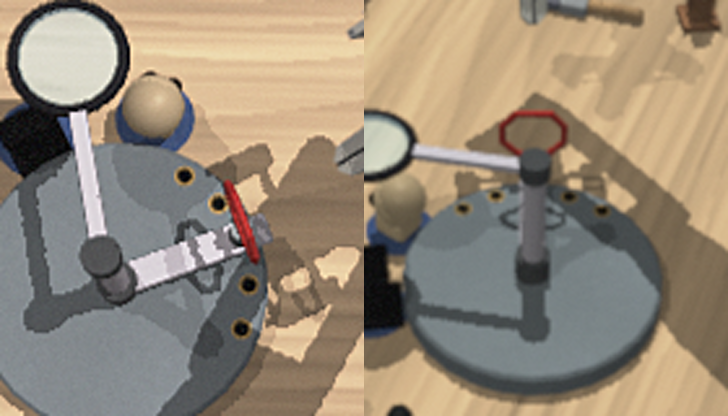

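```bash
python3 -m inch '[-5,13,-14,0,0,-10,26,-29,0,0,-15,38,-43,0,0,-20,51,-58,0,0,-23,58,-65,0,0,-26,64,-72,0,0,-29,70,-79,0,0,-29,70,-79,0,0]'
python3 - <<'E'
from plant import read_camera
import cv2,numpy as np
t=read_camera("top")["image"];s=read_camera("side")["image"]
a=cv2.resize(t[170:270,240:340],None,fx=4,fy=4,interpolation=2);b=cv2.resize(s[180:280,240:340],None,fx=4,fy=4,interpolation=2)
cv2.imwrite("pics/p2.png",np.hstack([a,b]));
E
```

```text
t: 12.7
tool_pos: [0.5771, -0.0015, 0.1421]
orientation: [-1.27, -2.102, -0.574]
force: [-0.5, 0.6, -0.1]
opening: 0.0001
gripper_force: 0.0
```

View pics/p2.png

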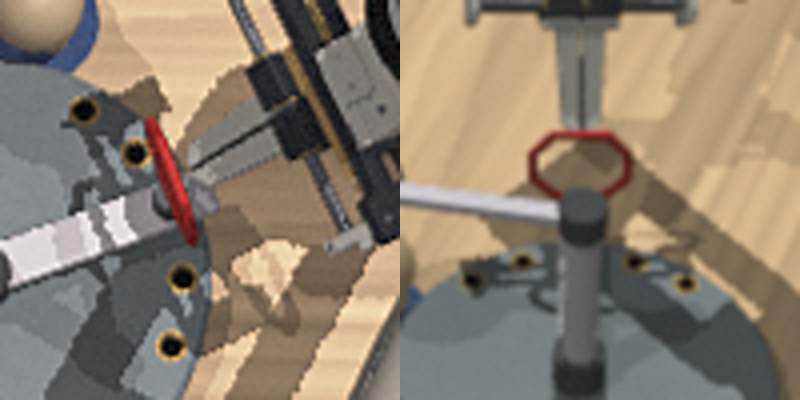

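Run:
```python
from h import *
p=np.array([.5771,-.0015,.1421]);d=np.array([-.278,.637,-.719])
for k in(0,.02,.03,.04):
  for n,o in(("top",np.array([240,170])),("side",np.array([240,180]))):print(k,n,((proj(n,p+k*d)-o)*4+([400,0] if n=="side" else 0)).round(0))
```

```text
0 top [197. 165.]
0 side [580. 131.]
0.02 top [175. 178.]
0.02 side [580. 158.]
0.03 top [164. 184.]
0.03 side [580. 171.]
0.04 top [154. 191.]
0.04 side [581. 184.]
```

```bash
python3 -m inch '[-2,5,-8,0,0,-5,11,-15,0,0,-8,18,-23,0,0,-11,25,-31,0,0,-12,27,-33,0,0,-12,27,-33,0,0]'
python3 - <<'E'
from plant import read_camera
import cv2,numpy as np
t=read_camera("top")["image"];s=read_camera("side")["image"]
a=cv2.resize(t[170:270,240:340],None,fx=4,fy=4,interpolation=2);b=cv2.resize(s[180:280,240:340],None,fx=4,fy=4,interpolation=2)
cv2.imwrite("pics/p3.png",np.hstack([a,b]));
E
```

```text
t: 13.3
tool_pos: [0.5644, 0.0262, 0.1086]
orientation: [-1.269, -2.101, -0.574]
force: [0.1, 0.1, 0.5]
opening: 0.0001
gripper_force: 0.0
```

View pics/p3.png

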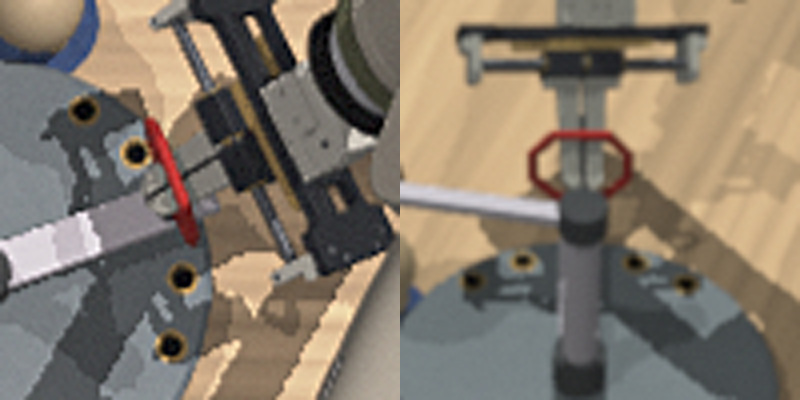

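```bash
python3 -m inch '[0,0,3,0,0,0,0,6,0,0,0,0,9,0,0,0,0,12,0,0]'|sed -n '2p;4p'; for i in 1 2 3; do python3 -m inch '[0,0,1,0,0,0,0,3,0,0,0,0,3,0,0]'|sed -n '1,2p;4p';done
```

```text
tool_pos: [0.566, 0.0247, 0.1226]
force: [0.0, -0.8, -0.1]
t: 13.98
tool_pos: [0.5659, 0.0249, 0.1253]
force: [0.4, -0.0, -0.4]
t: 14.23
tool_pos: [0.5656, 0.0249, 0.1278]
force: [0.2, -0.7, -0.9]
t: 14.48
tool_pos: [0.5655, 0.0248, 0.1304]
force: [0.5, -0.5, -4.9]
```

```bash
python3 -m inch '[0,0,2,0,0,0,0,4,0,0,0,0,6,0,0,0,0,7,0,0,0,0,7,0,0]'|sed -n '2p;4p'; python3 -m inch '[0,0,2,0,0,0,0,4,0,0,0,0,6,0,0,0,0,8,0,0,0,0,8,0,0,0,0,8,0,0]'|sed -n '1,2p;4p'
python3 - <<'E'
from plant import read_camera
import cv2,numpy as np
t=read_camera("top")["image"];s=read_camera("side")["image"]
a=cv2.resize(t[170:270,240:340],None,fx=4,fy=4,interpolation=2);b=cv2.resize(s[180:280,240:340],None,fx=4,fy=4,interpolation=2)
cv2.imwrite("pics/p4.png",np.hstack([a,b]));
E
```

```text
tool_pos: [0.5656, 0.0249, 0.138]
force: [-0.8, -1.3, -6.2]
t: 15.4
tool_pos: [0.5657, 0.025, 0.1458]
force: [0.9, -1.8, -7.9]
```

View pics/p4.png

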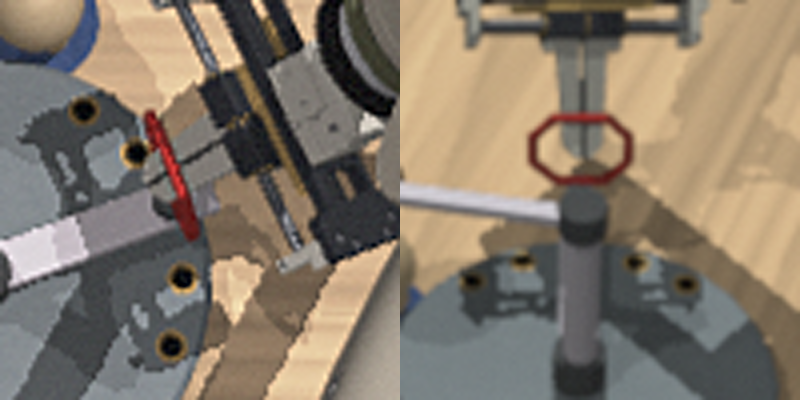

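```bash
python3 -m inch '[-1.9,-0.8,0,-1,0,-3.7,-1.5,0,-2,0,-5.6,-2.2,0,-3,0,-7.5,-2.9,0,-4,0,-9.4,-3.5,0,-5,0,-11.3,-4.1,0,-6,0,-13.3,-4.7,0,-7,0,-15.2,-5.2,0,-8,0,-17.1,-5.7,0,-9,0,-19.1,-6.2,0,-10,0]'; python3 -m inch '[-2,-0.4,0,-1,0,-3.9,-0.8,0,-2,0,-5.9,-1.2,0,-3,0,-7.9,-1.5,0,-4,0,-9.9,-1.8,0,-5,0,-11.9,-2.1,0,-6,0,-11.9,-2.1,0,-6,0]'
python3 - <<'E'
from plant import read_camera
import cv2,numpy as np
t=read_camera("top")["image"];s=read_camera("side")["image"]
a=cv2.resize(t[130:290,190:330],None,fx=2.6,fy=2.6,interpolation=2);b=cv2.resize(s[170:330,220:360],None,fx=2.6,fy=2.6,interpolation=2)
cv2.imwrite("pics/p5.png",np.hstack([a,b]));
E
```

```text
t: 16.33
tool_pos: [0.5463, 0.0187, 0.1458]
orientation: [-1.465, -2.003, -0.65]
force: [1.7, -1.2, -7.5]
opening: 0.0007
gripper_force: 3.3
t: 16.92
tool_pos: [0.534, 0.0165, 0.1457]
orientation: [-1.579, -1.936, -0.693]
force: [-0.8, -1.8, -7.9]
opening: 0.0002
gripper_force: 3.6
```

View pics/p5.png

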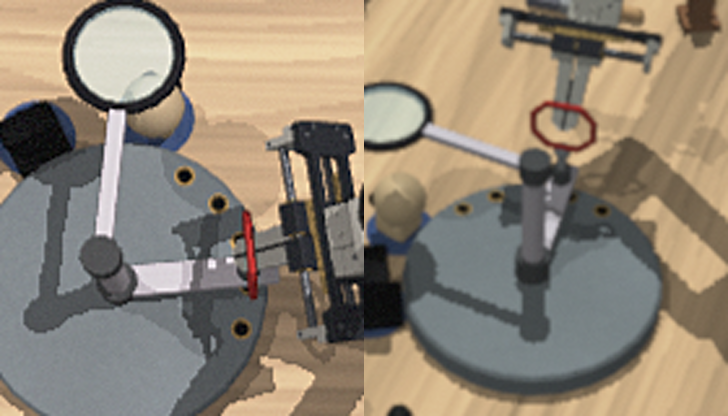

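```bash
cat > ang.py <<'E'
from plant import read_camera
from h import *
import cv2
im=read_camera("top")["image"]
# inner pale disc of lens: segment low-saturation bright pixels, largest component
def lens(im):
    hsv=cv2.cvtColor(im,cv2.COLOR_BGR2HSV);m=((hsv[...,1]<45)&(hsv[...,2]>150)).astype(np.uint8);m[:110]=0;m[190:]=0;m[:,:185]=0;m[:,300:]=0
    cs,_=cv2.findContours(m,0,2);c=max(cs,key=cv2.contourArea);(x,y),r=cv2.minEnclosingCircle(cv2.convexHull(c));return x,y,r
def dark(im):
    g=im.max(2);m=(g<45).astype(np.uint8);m[:125]=0;m[180:]=0;m[:,:185]=0;m[:,290:]=0
    n,l,s,c=cv2.connectedComponentsWithStats(m);k=max(range(1,n),key=lambda i:s[i,2]*s[i,3]);return s[k]
P=ray("top",231,229,.214)
for nm,i in(("start",cv2.imread("pics/top0.png")),("now",im)):
    x,y,r=lens(i);w=ray("top",x,y,.2);print(nm,round(x,1),round(y,1),round(r,1),w.round(4),"ang",np.degrees(np.arctan2(w[1]-.1305,w[0]-.520)).round(2),dark(i))
E
python3 ang.py
```

```text
start 215.5 151.0 18.9 [0.7045 0.1744 0.2   ] ang 13.37 [188 130  52  50 571]
now 237.0 151.0 19.1 [0.7058 0.1243 0.2   ] ang -1.9 [214 129  47  45 375]
```

```bash
python3 -m inch '[-2,-0.2,0,-1,0,-4,-0.3,0,-2,0,-6,-0.5,0,-3,0,-8,-0.6,0,-4,0,-9.4,-0.7,0,-4.7,0,-9.4,-0.7,0,-4.7,0,-9.4,-0.7,0,-4.7,0]'|sed -n '2p;4p'; python3 ang.py|tail -1;  python3 -m inch '[0,0,-2,0,0,0,0,-4,0,0,0,0,-4,0,0]'|sed -n '2p;4p';  python3 -m inch '[0,0,-1,0,0,0,0,-3,0,0,0,0,-5,0,0,0,0,-7,0,0,0,0,-7,0,0]'|sed -n '1,2p;4p'
```

```text
tool_pos: [0.5248, 0.0159, 0.1458]
force: [-1.4, -2.4, -7.5]
now 243.3 151.5 18.9 [0.705  0.1095 0.2   ] ang -6.48 [221 130  46  45 378]
tool_pos: [0.5253, 0.016, 0.1413]
force: [-0.5, -4.1, -7.4]
t: 18.37
tool_pos: [0.5253, 0.016, 0.1344]
force: [1.1, -3.0, -6.9]
```

```bash
python3 -m inch '[0,0,-1,0,0,0,0,-3,0,0,0,0,-3,0,0]'|sed -n '2p;4p'; python3 -m inch '[0,0,-2,0,0,0,0,-5,0,0,0,0,-8,0,0,0,0,-11,0,0,0,0,-13,0,0,0,0,-13,0,0,0,0,-13,0,0]'|sed -n '1,2p;4p'; python3 ang.py|tail -1;python3 - <<'E'
from plant import read_camera
import cv2,numpy as np
t=read_camera("top")["image"];s=read_camera("side")["image"]
a=cv2.resize(t[130:290,190:330],None,fx=2.6,fy=2.6,interpolation=2);b=cv2.resize(s[180:280,240:340],None,fx=4.16,fy=4.16,interpolation=2)
cv2.imwrite("pics/p6.png",np.hstack([a,b]));
E
```

```text
tool_pos: [0.5253, 0.016, 0.1316]
force: [1.1, -3.4, -4.8]
t: 19.2
tool_pos: [0.5252, 0.0162, 0.1188]
force: [0.2, 0.6, 0.2]
now 242.7 150.9 19.0 [0.7065 0.1109 0.2   ] ang -6.0 [220 130  47  45 358]
```

View pics/p6.png

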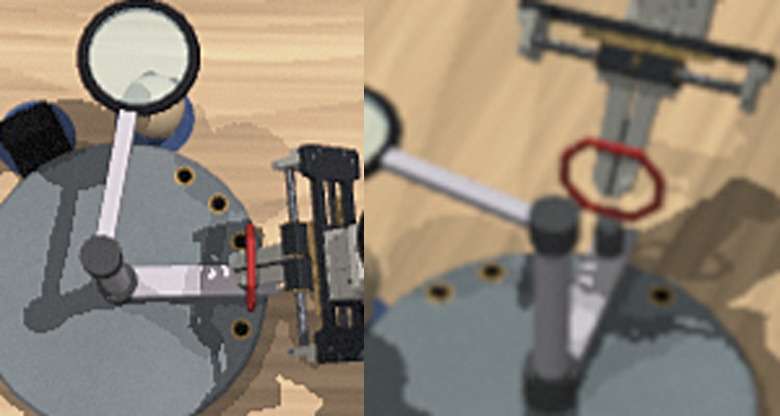

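```bash
python3 -m inch '[0.3,-6,5,0,0,0.7,-14,13,0,0,1,-23,22,0,0,1.5,-33,33,0,0,2,-45,46,0,0,3,-60,62,0,0,4,-76,79,0,0,5,-93,97,0,0,6,-111,115,0,0,6,-111,115,0,0]'|sed -n '1,2p;4p'; python3 ang.py|tail -1;python3 - <<'E'
from plant import read_camera
import cv2,numpy as np
t=read_camera("top")["image"];s=read_camera("side")["image"]
a=cv2.resize(t[130:290,190:330],None,fx=2.6,fy=2.6,interpolation=2);b=cv2.resize(s[180:280,240:340],None,fx=4.16,fy=4.16,interpolation=2)
cv2.imwrite("pics/p7.png",np.hstack([a,b]));
E
```

```text
t: 20.18
tool_pos: [0.5329, -0.0996, 0.2386]
force: [0.2, -0.5, 1.2]
now 242.7 150.9 19.0 [0.7065 0.1109 0.2   ] ang -6.0 [220 130  47  45 376]
```

View pics/p7.png

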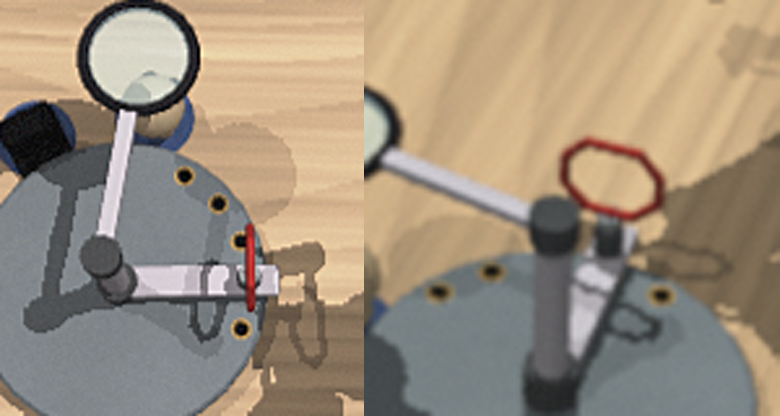

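Run:
```python
from h import *
r=np.radians(-86.3)
for h in(0,.005,.01): print(h,proj("side",np.array([.521+.13*np.cos(r),.131+.13*np.sin(r),.127+h])).round(1))
```

```text
0 [299.1 221.1]
0.005 [299.2 219.9]
0.01 [299.2 218.7]
```

```bash
python3 -c "
from plant import job;print(job.close_job())"
```

```text
the job is handed in; nothing more can be done
None
```

The job is handed in: I hooked the ring, lifted it without pinching, swung the arm one hole (about −0.34 rad) so the lens is over the pale skull, lowered the pin home and withdrew the finger. Those results come from the camera and force readings; the call that hands in the job returned no verdict.

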